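Shut the core ring case and lock its cover with the quarter-turn stud

ROBOT

A 6-joint arm with a two-finger parallel gripper is mounted at the origin on the work surface. World frame = base frame: x ahead of the robot, y to its left, z up, the work surface at z = 0. Lengths are in mm, angles in rad, forces in N, time in s.
With the tool pointing down it reaches from about 275 to 750 mm from the base axis. Payload 10.2 kg.
Tool frame: the origin (TCP) lies on the centre line of the jaws, within the pads' length; the fingertips stand 11 mm ahead of it and the grasp point (between the pads) lies 8 mm behind it; z points along the fingers, y is the line along which they close (so a half turn about z gives the same grasp; the last joint's range is limited). The gripper opens to 85 mm and grips with 20 to 120 N. Pads are 22 mm wide; open, the fingers measure 114 mm over their backs; the gripper's body (76 mm by 85 mm) begins 54 mm behind the grasp point. The pads swing forward as they close: fully open they stand 13 mm farther back than shut.
Start: joints at [-1.353, 0.313, 1.498, -0, 1.331, -0.223], TCP at [223.987, -474.828, 242.294] pointing down, gripper open.
Joint ranges: [-2.94, 2.94], [-0.97, 2.17], [0.19, 2.56], [-1.23, 4.37], [0.02, 3.11], [-2.88, 2.88]. Speed limits (rad/s): [2.39, 2.39, 3.01, 3.14, 3.14, 3.14].

INTERFACE

Orientations are given as a rotation vector (axis times angle).
In Python, from station import r, eyes, workorder gives the robot as it stands.
- The arm moves only by the tool jog_arm, never from a script. Its arguments are lists of equal length, an entry for each row: "translation": the shift along the world's x, y, z in cm, a list of three; "spin": the turn about the world's z in units of 6 degrees (1.0 is 6 degrees). A call has exactly 5 rows; each row is the pose to reach, as a shift and turn from the pose commanded when the call began; what a row does not reach only later rows make up. A row lasts 1/12 s, in which the tool goes at most 41.7 mm and 7.16 degrees, less where a joint would pass 70% of its speed; a pose out of reach is approached as far as the arm can. A call with a gripper value outside its range is refused whole. "fingers" is the finger opening in cm, from 0 to 8.54, set as the call begins (left out, the last holds). The fingers move at their own pace and stop on an object; "grip_force" is the grip in N (left out, the last holds). Time passes only in rows, so rows that repeat a pose let the fingers close, or fill a call up. It gives the time, the measured TCP pose, the force, the opening and the grip force at its end, in the units of the state.
- r.read_state(): the state, without advancing time (a new reading comes with each control period).
- eyes.grab_frame(name): name is "side" or "top"; returns a dict with "frame" (400x640x3 uint8, red, green, blue), "range_z" (400x640 float32, mm along the optical axis (not along the pixel's ray), 0 where there is no reading), "camera_matrix" (3x3 intrinsics, pixels), "k1" (the pictures are not rectified: a ray, as slopes to the right and down, at radius r is drawn at 1 + k1 r^2 times it, then the intrinsics apply), "R" (3x3) and "t" (3): a world point X has camera coordinates R X + t. Camera axes: x right, y down, z forward; pixel columns grow to the right and rows downward; lengths in mm; the calibration is good to about 2 mm. A picture is of the moment at which its call begins.
- workorder.finish_job(): hands the job in; it is judged then, once.
The state is a dict: "time": time; "joints": joint angles; "qvel": joint speeds; "effort": joint torques, N m; "tool_pos": TCP position; "orientation": TCP orientation; "wrist_force": force on the tool from outside, world axes, zero at the start; "moment": the same for the moment, N m; "opening": finger opening in mm; "finger_force": force on a finger pad.
Only numpy, scipy, OpenCV 4.12 (cv2) and the standard library are available. Lean on these libraries where they do the work, as an engineer would, in place of code of your own. Each camera call takes 0.05 s, during which the arm holds its last target. There are 200 camera calls.

TASK

Swing the cover of the core ring case shut, then push the wing stud at its front edge down through the strike as far as it goes and turn it a full quarter turn clockwise, so that it springs up into its catch and stays locked, and let go. Feel for the slot, the bottom and the end of the turn and never force the stud, or its cross pin bends. Leave everything else on the bench where it lies.

Things in the scene. Friction and masses are not known exactly. Their poses are not given: they have to be found in the camera images.
- case: Low aluminium case for soil core rings, 220 mm (its x, front to back) by 280 mm (y) by 75 mm high, fixed to the bench. Origin at the centre of its underside, z up; -x is its front, facing the robot; yawed up to 0.35 rad. Bronze rings stand inside. Below the stud, 78 mm in front of the case centre, is a steel strike: a plate with a 7 mm slot over a cup. Its height and angle vary and are hidden.
- cover (a joint): Angle of the case's white cover, rad: 0 = shut, starts half open at 0.5 to 0.9, grows as the front edge rises. Hinge line along the case's back top edge (x = +110, z = 75 mm in the case frame). The hinge is stiff: the cover stays where left; 3 to 6 N down on the front part of its upper face shuts it. Cover 222 x 284 mm, 10 mm thick; shut, its upper face is 85 mm above the bench.
- cover_edge (a point): Middle of the cover's front upper edge, 222 mm from the hinge line, 34 mm in front of the stud axis.
- stud: Spring-loaded quarter-turn stud on the cover's middle, 188 mm from the hinge line. Origin on its axis, 25 mm below the flange's upper face (level with the cover's top while out); z points out of the cover. Upright wing 40 mm long (body x), 10 mm thick (y), 20 mm tall, gripped by its flat sides. Below the cover a 4 mm cross pin, 26 mm long, in line with the wing; over 30 N on the strike bends it.
- stud_flange (a point): Centre of the upper face of the stud's round flange (42 mm across, 4 mm thick), where the wing starts: 25 mm above the cover's upper face while the stud is out. Fingertips gripping the wing can rest on the flange and push on it.
- stud_in (a joint): How far the stud is pushed in, m: 0 = sprung out, at most 0.0205. Spring 4 N, plus 0.4 N per mm. If the wing does not match the slot the pin lands on the strike plate at 0.0005 to 0.0075. Through the slot it bottoms hard 11.4 mm deeper, at 0.012 to 0.019; within 1.7 mm of the bottom it can turn past the cam ramps. Let go in the catch, it springs back 5 mm and rests at 0.007 to 0.014.
- stud_turn (a joint): Turn of the stud, rad, growing clockwise seen from above; 0 = wing along the case's x. Starts at -0.45 to 0.45. Slot at a hidden angle of -0.35 to 0.35; the pin enters within 0.1 rad of it. When in, it turns clockwise only; from 1.2 rad past the slot it drops into the catch; hard stop at 1.58. Let go before 0.9 past the slot, the ramps throw it back. Turns freely; 0.1 N m on the stop is plenty.
- dish: Glass petri dish, 90 mm across, 15 mm high, left of the case; bystander. Origin at the centre of its underside.
- lifter: Chunky steel ring lifter, a 110 mm square bar handle with a forked head, 168 mm long, 22 mm high, right of the case; bystander.
- cap: Black plastic ring cap, 57 mm across, 11 mm high, in front of the case; bystander.
- ring: Bronze core ring, 53 mm across, 50 mm high, standing left in front of the case; bystander.
- brush: Bench brush lying at the front right; bystander.

How it is judged (in metres and radians):
On the way:
1. the cover is swung shut (value of joint cover below 0.02 rad), for 0.2 s.
At the end, for the whole second after the job is handed in: The cover is shut (within 0.02 rad), the stud is caught under the strike (still more than 6.3 mm in) and turned to its catch (more than 0.95 rad on its joint), at rest and let go (value of joint cover below 0.02 rad and value of joint stud_in above 0.0063 m and value of joint stud_turn above 0.95 rad and linear speed of stud below 0.01 m/s); the robot touches nothing.
It fails at once if the stud's cross pin is forced against the strike (over 30 N) (contact force between stud and case above 30 N).
It fails at once if a bystander on the bench is shifted by more than 30 mm (distance of any of dish, lifter, cap, ring, brush from where it was at the start of the episode above 0.03 m).
It also fails if it takes over 70 s, if anything falls off the work surface, if the arm or the gripper's body presses on something with over 40 N, if the wrist force passes 120 N, or if a joint passes its speed limit or range.

## Working session

There is one attempt and no reset: what is moved stays moved. The work goes in short steps, Python scripts to look and compute and a tool call to move; the robot and the scene stay as the last step left them, time stands still between calls to the robot, and variables do not carry over. Pictures are saved under pics/ and viewed, at most 10 in all, crops included, and the job is handed in when it is done.

Besides the shell and the picture viewer there is one more tool, called after "Request:" by a JSON object that holds its "name" and its "arguments", one argument or row to a line. jog_arm: Moves the arm, as the interface text tells. Its arguments: {"type":"object","properties":{"translation":{"type":"array","items":{"type":"array","items":{"type":"number"}}},"spin":{"type":"array","items":{"type":"number"}},"fingers":{"type":"number"},"grip_force":{"type":"number"}},"required":["translation","spin"]}

```bash
mkdir -p pics; ls; cat > h.py <<'E'
import numpy as np, cv2
from station import r, eyes, workorder
def grab(n):
    return eyes.grab_frame(n)
def cloud(f):
    K=f["camera_matrix"];h,w=f["range_z"].shape
    u,v=np.meshgrid(np.arange(w),np.arange(h))
    p=np.stack([u,v],-1).reshape(-1,1,2).astype(np.float64)
    s=cv2.undistortPoints(p,K,np.array([f["k1"],0,0,0,0.])).reshape(h,w,2)
    z=f["range_z"].astype(float)
    c=np.dstack([s[...,0]*z,s[...,1]*z,z])
    X=(c-f["t"])@f["R"]
    X[z==0]=np.nan
    return X
def save(f,n): cv2.imwrite("pics/"+n,f["frame"][...,::-1])
E
python3 - <<'E'
from h import *
import pickle
d={}
for n in("side","top"):
    f=grab(n);d[n]=f;print(n,f["k1"],f["camera_matrix"].tolist(),(-f["R"].T@f["t"]).round(),f["R"].round(2).tolist())
    save(f,n+"0.png")
pickle.dump(d,open("d0.pkl","wb"));s=r.read_state();print(s)
E
```

```text
pics
side -0.1422238002915075 [[486.51287116237523, 0.0, 320.4994224052048], [0.0, 486.51287116237523, 200.68507585043523], [0.0, 0.0, 1.0]] [-110.  721.  653.] [[-0.74, -0.68, 0.01], [-0.34, 0.36, -0.87], [0.59, -0.64, -0.49]]
top -0.07257005260520978 [[418.64130245262595, 0.0, 320.03862364345105], [0.0, 418.64130245262595, 203.40543754165412], [0.0, 0.0, 1.0]] [ 472.    2. 1140.] [[-0.03, -1.0, -0.03], [-1.0, 0.03, -0.05], [0.05, 0.03, -1.0]]
{'time': 0.1, 'joints': array([-1.35339664e+00,  3.13383266e-01,  1.49836292e+00, -9.69595655e-06,
        1.33102251e+00, -2.23432414e-01]), 'qvel': array([ 0.00282606,  0.0008846 ,  0.000394  ,  0.0009298 , -0.00065234,
       -0.00050812]), 'effort': array([ 2.47824064e-03, -4.12897825e+01, -2.60143340e+01, -2.42811320e-04,
        3.01084030e-03,  2.43204641e-05]), 'tool_pos': array([ 223.93523959, -474.59721477,  241.79713886]), 'orientation': array([-3.06443834e+00, -6.86610486e-01,  9.21681010e-06]), 'wrist_force': array([0.4184341 , 0.30178023, 0.77031788]), 'moment': array([-0.00337603, -0.01658405,  0.04836287]), 'finger_force': 0.0, 'opening': 85.27681092209549}
```

View pics/side0.png

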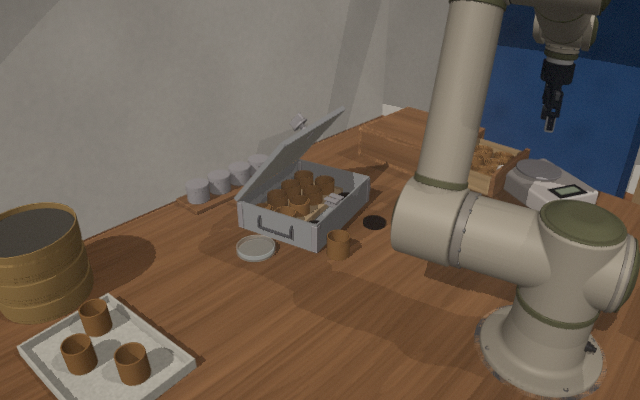

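View pics/top0.png

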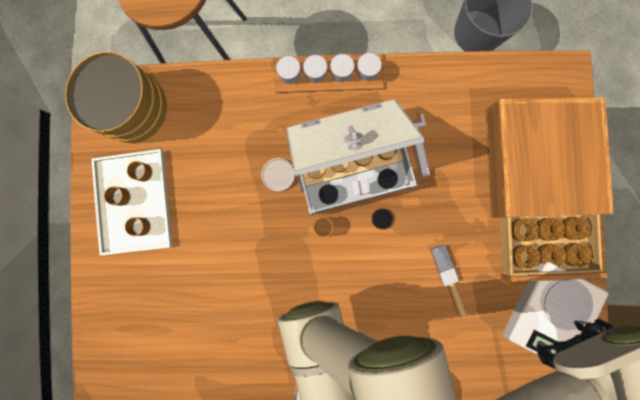

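The side view shows the cover half open with the case at (300,205), dish at (255,248), ring at (338,245) and cap at (374,222). The top view shows the cover quadrilateral (288,127)-(412,102)-(422,140)-(295,168), stud at (353,135), lifter at (423,155) and case front corners at (309,212) and (416,188).

```bash
python3 - <<'E'
from h import *
import pickle
d=pickle.load(open("d0.pkl","rb"))
X=cloud(d["top"])
m=np.zeros((400,640),np.uint8)
cv2.fillPoly(m,[np.array([[294,130],[408,107],[415,136],[299,162]])],1)
cv2.circle(m,(353,136),16,0,-1)
P=X[m>0];P=P[~np.isnan(P[:,0])]
for _ in range(4):
    c=P.mean(0);n=np.linalg.svd(P-c,full_matrices=False)[2][2];n*=np.sign(n[2]);e=(P-c)@n
    P=P[abs(e)<max(4,2*e.std())]
print("plane",len(P),c.round(1),n.round(4),e.std().round(2))
th=np.arccos(n[2]);yaw=np.arctan2(n[1],n[0])
print("cover",th,"normal azim",yaw, "case yaw",yaw+np.pi)
# all points near plane: extents in case axes
reg=np.zeros((400,640),bool);reg[90:185,275:435]=1
Q=X[reg];Q=Q[~np.isnan(Q[:,0])];Q=Q[abs((Q-c)@n)<3]
hy=np.cross([0,0,1],n);hy/=np.linalg.norm(hy);up=np.cross(n,hy);print("hy",hy.round(3),"up",up.round(3))
a=(Q-c)@hy;b=(Q-c)@up
print("y ext",np.percentile(a,[0,1,2,50,98,99,100]).round(1),"up ext",np.percentile(b,[0,1,2,50,98,99,100]).round(1))
for aa in(np.percentile(a,1),np.percentile(a,99)):
  for bb in (np.percentile(b,1),np.percentile(b,99)): print((c+aa*hy+bb*up).round(1))
# stud points
S=X[115:155,335:375].reshape(-1,3);S=S[~np.isnan(S[:,0])];S=S[((S-c)@n)>10]
h=(S-c)@n;F=S[(h>20)&(h<29)];W=S[h>36]
print("stud",len(S),np.percentile(h,[5,50,95]).round(1),F.mean(0).round(1),len(F),W.mean(0).round(1),len(W))
if len(W)>3:
  v=np.linalg.svd(W-W.mean(0),full_matrices=False)[2][0];print("wing dir",v.round(2),"in cover(up,hy)",(v@up).round(2),(v@hy).round(2))
for nm,(u,v) in dict(fl=(309,212),fr=(416,188),cap=(382,218),ring=(323,226),dish=(278,175),brush=(445,265)).items(): print(nm,X[v,u].round(1))
E
```

```text
plane 2958 [683.3 -48.5 179.4] [0.7507 0.1796 0.6357] 0.83
cover 0.8818478238161295 normal azim 0.23481926791705218 case yaw 3.376411921506845
hy [-0.233  0.973  0.   ] up [-0.618 -0.148  0.772]
y ext [-138.6 -135.  -132.4   11.6  144.6  147.1  173.3] up ext [-241.5 -234.9 -232.7   -4.    97.    97.7  100.7]
[ 859.9 -145.    -1.9]
[ 654.3 -194.2  254.8]
[794.3 129.3  -1.9]
[588.7  80.2 254.8]
stud 213 [17.7 25.8 45.4] [659.2 -46.3 246.5] 121 [672.  -43.4 258.7] 60
wing dir [-0.65 -0.24  0.72] in cover(up,hy) 0.99 -0.08
fl [510.3  65.7   1.9]
fr [ 567.4 -227.7   -0.7]
cap [ 488.2 -130.8   11. ]
ring [471.2  28.7   1.4]
dish [613.9 147.9   4.7]
brush [ 357.6 -295.    12.8]
```

Request:
{"name": "jog_arm", "arguments": {
  "translation": [
    [2,1,4],
    [5,4,7],
    [8,6.5,9],
    [11,9,9],
    [14,11,9]
  ],
  "spin": [1.1,2.2,3.3,4.4,5.5],
  "fingers": 0,
  "grip_force": 40
}}

```text
time: 0.52
tool_pos: [360.0, -367.2, 333.9]
orientation: [2.738, 1.534, 0.0]
wrist_force: [-0.7, -1.0, 0.0]
opening: 25.4
finger_force: 0.0
```

Request:
{"name": "jog_arm", "arguments": {
  "translation": [
    [3,2.3,0],
    [6,4.6,0],
    [9,7,0],
    [12,9.3,0],
    [14.5,11.5,0]
  ],
  "spin": [1.1,2.2,3.3,4.4,5.5]
}}

```text
time: 0.93
tool_pos: [505.5, -251.6, 331.7]
orientation: [-2.189, -2.252, -0.0]
wrist_force: [0.1, -0.8, -0.0]
opening: -0.1
finger_force: 0.0
```

Request:
{"name": "jog_arm", "arguments": {
  "translation": [
    [3,2.5,0],
    [6,5,0],
    [9,7.5,0],
    [12,10,0],
    [14,11.5,0]
  ],
  "spin": [1.1,2.2,3.3,4.4,5.5]
}}

```text
time: 1.35
tool_pos: [645.8, -135.4, 331.2]
orientation: [-1.457, -2.782, -0.001]
wrist_force: [0.2, -0.2, 0.4]
opening: 0.0
finger_force: 0.0
```

Request:
{"name": "jog_arm", "arguments": {
  "translation": [
    [0,0,0],
    [0,0,-1],
    [0,0,-2],
    [0,0,-3],
    [0,0,-4]
  ],
  "spin": [1.1,2.2,3.3,4.4,5.5]
}}

```text
time: 1.77
tool_pos: [643.9, -138.3, 291.0]
orientation: [-0.61, -3.081, -0.0]
wrist_force: [-0.6, -0.6, -0.8]
opening: 0.0
finger_force: 0.0
```

Request:
{"name": "jog_arm", "arguments": {
  "translation": [
    [0.5,0.2,0],
    [1.2,0.4,-0.5],
    [1.2,0.4,-1],
    [1.2,0.4,-1.5],
    [1.2,0.4,-2]
  ],
  "spin": [1.1,2.2,3.3,4.4,5.5]
}}

```text
time: 2.18
tool_pos: [656.0, -134.3, 271.2]
orientation: [0.29, -3.127, -0.001]
wrist_force: [0.0, 0.2, 0.8]
opening: 0.1
finger_force: 0.0
```

Request:
{"name": "jog_arm", "arguments": {
  "translation": [
    [0,0,-0.3],
    [0,0,-0.6],
    [0,0,-0.9],
    [0,0,-1.2],
    [0,0,-1.2]
  ],
  "spin": [0,0,0,0,0]
}}

```text
time: 2.6
tool_pos: [655.8, -134.3, 259.4]
orientation: [0.278, -3.128, -0.001]
wrist_force: [0.7, -0.5, -0.5]
opening: -0.5
finger_force: 0.0
```

Request:
{"name": "jog_arm", "arguments": {
  "translation": [
    [0,0,-1],
    [-0.7,-0.2,-2.1],
    [-1.9,-0.5,-3.6],
    [-3.1,-0.8,-5.2],
    [-4.1,-1,-6.9]
  ],
  "spin": [0,0,0,0,0]
}}

```text
time: 3.02
tool_pos: [614.4, -144.6, 190.7]
orientation: [-0.28, 3.128, -0.002]
wrist_force: [0.9, -1.0, 2.2]
opening: 0.2
finger_force: 1.0
```

Request:
{"name": "jog_arm", "arguments": {
  "translation": [
    [-0.8,-0.2,-1.8],
    [-1.5,-0.4,-3.6],
    [-2,-0.5,-5.5],
    [-2.4,-0.6,-7.2],
    [-2.4,-0.6,-7.2]
  ],
  "spin": [0,0,0,0,0]
}}

```text
time: 3.43
tool_pos: [588.9, -149.9, 115.6]
orientation: [0.279, -3.124, -0.005]
wrist_force: [0.4, 0.6, 0.6]
opening: -0.1
finger_force: 0.0
```

Request:
{"name": "jog_arm", "arguments": {
  "translation": [
    [0,0,-0.4],
    [0,0,-0.8],
    [0,0,-1.2],
    [0,0,-1.5],
    [0,0,-1.5]
  ],
  "spin": [0,0,0,0,0]
}}

```text
time: 3.85
tool_pos: [591.1, -150.3, 103.9]
orientation: [-0.281, 3.129, -0.0]
wrist_force: [0.6, -0.6, -0.3]
opening: 0.0
finger_force: 0.0
```

Request:
{"name": "jog_arm", "arguments": {
  "translation": [
    [0,0,-0.15],
    [0,0,-0.3],
    [0,0,-0.4],
    [0,0,-0.5],
    [0,0,-0.5]
  ],
  "spin": [0,0,0,0,0]
}}

```text
time: 4.27
tool_pos: [591.0, -150.4, 98.9]
orientation: [0.281, -3.129, -0.0]
wrist_force: [0.2, 1.1, 0.6]
opening: 0.3
finger_force: 0.0
```

Request:
{"name": "jog_arm", "arguments": {
  "translation": [
    [0,0,-0.1],
    [0,0,-0.2],
    [0,0,-0.3],
    [0,0,-0.3],
    [0,0,-0.3]
  ],
  "spin": [0,0,0,0,0]
}}

```text
time: 4.68
tool_pos: [591.0, -150.4, 96.1]
orientation: [-0.281, 3.129, -0.0]
wrist_force: [-0.4, -0.2, 1.3]
opening: -0.3
finger_force: 0.7
```

```bash
python3 - <<'E'
from h import *
f=grab("side");save(f,"side1.png");X=cloud(f)
f=grab("top");X=cloud(f);save(f,"top1.png")
c=f["frame"][90:230,270:440,::-1];cv2.imwrite("pics/top1c.png",cv2.resize(c,None,fx=4,fy=4))
for p in[(310,150),(310,180),(330,190),(400,180)]:print(p,X[p[1],p[0]].round(1))
E
```

```text
(310, 150) [665.4  54.5  84.2]
(310, 180) [588.7  56.5  84. ]
(330, 190) [561.7   6.5  84.2]
(400, 180) [ 554.7 -128.1  345.6]
```

View pics/top1c.png

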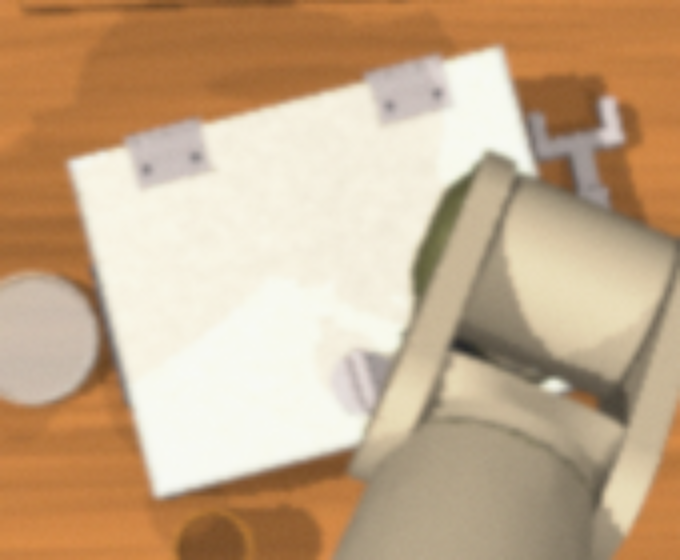

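The crop shows the cover flat and shut, the stud at crop (365,375), partly hidden by the arm. Press a touch more to feel it, then withdraw to view.

Request:
{"name": "jog_arm", "arguments": {
  "translation": [
    [0,0,-0.1],
    [0,0,-0.2],
    [0,0,-0.2],
    [0,0,-0.2],
    [0,0,-0.2]
  ],
  "spin": [0,0,0,0,0]
}}

```text
time: 5.2
tool_pos: [591.1, -150.4, 95.9]
orientation: [-0.281, 3.128, -0.001]
wrist_force: [-7.0, 1.8, 15.8]
opening: -0.1
finger_force: 7.9
```

Request:
{"name": "jog_arm", "arguments": {
  "translation": [
    [0,0,3],
    [0,0,6],
    [0,-2,8.5],
    [-0.5,-5,10],
    [-1,-8.5,11]
  ],
  "spin": [0,0,0,0,0],
  "fingers": 4
}}

```text
time: 5.62
tool_pos: [581.6, -235.4, 206.5]
orientation: [-0.284, 3.126, -0.003]
wrist_force: [0.0, 0.5, -0.2]
opening: 40.2
finger_force: 0.0
```

Request:
{"name": "jog_arm", "arguments": {
  "translation": [
    [0,-3,0],
    [0,-6,0],
    [0,-8,0],
    [0,-10,0],
    [0,-10,0]
  ],
  "spin": [0,0,0,0,0]
}}

```text
time: 6.03
tool_pos: [580.2, -338.8, 203.2]
orientation: [0.276, -3.129, 0.001]
wrist_force: [-0.2, -0.2, -0.2]
opening: 39.6
finger_force: 0.0
```

```bash
python3 - <<'E'
from h import *
import pickle
d={n:grab(n) for n in("side","top")};pickle.dump(d,open("d1.pkl","wb"))
for n,(a,b,c,e) in dict(side=(120,270,200,400),top=(90,230,270,440)).items():
    cv2.imwrite(f"pics/{n}2c.png",cv2.resize(d[n]["frame"][a:b,c:e,::-1],None,fx=4,fy=4))
X=cloud(d["top"]);R=X[90:230,270:440].reshape(-1,3);R=R[~np.isnan(R[:,0])]
C=R[(R[:,2]>80)&(R[:,2]<90)]
z=C[:,2];A=np.c_[C[:,:2],np.ones(len(C))];print("plane",np.linalg.lstsq(A,z,rcond=None)[0],np.median(z))
rect=cv2.minAreaRect(C[:,:2].astype(np.float32));print("cover rect",rect)
for n in("top","side"):
    X=cloud(d[n]);ok=(np.hypot(X[...,0]-569,X[...,1]+70.6)<40)
    F=X[ok&(X[...,2]>100)&(X[...,2]<116)];W=X[ok&(X[...,2]>121)&(X[...,2]<140)]
    print(n,"flange",len(F),F.mean(0).round(1),np.median(F[:,2]),cv2.minEnclosingCircle(F[:,:2].astype(np.float32)) if len(F) else 0)
    if len(W)>4: print("wing",len(W),W.mean(0).round(1),np.percentile(W[:,2],[5,50,95]).round(1),cv2.minAreaRect(W[:,:2].astype(np.float32)))
E
```

```text
plane [9.15256832e-04 2.59138808e-04 8.42912896e+01] 84.88688093499698
cover rect ((647.049072265625, -51.58952331542969), (231.07720947265625, 286.25823974609375), 13.193307876586914)
top flange 153 [568.8 -68.5 109.6] 109.54805210057664 ((569.0517578125, -70.07648468017578), 20.573495864868164)
wing 56 [568.8 -68.7 129. ] [125.1 128.9 132.6] ((569.0835571289062, -69.06378173828125), (39.06405258178711, 7.795286178588867), 15.689352989196777)
side flange 93 [566.  -62.6 111.1] 111.14903444188138 ((568.6870727539062, -68.5699691772461), 21.003969192504883)
wing 78 [568.4 -68.3 127.1] [121.9 127.3 131.8] ((569.6051025390625, -68.80831146240234), (39.56251525878906, 12.78658390045166), 20.17060089111328)
```

View pics/top2c.png

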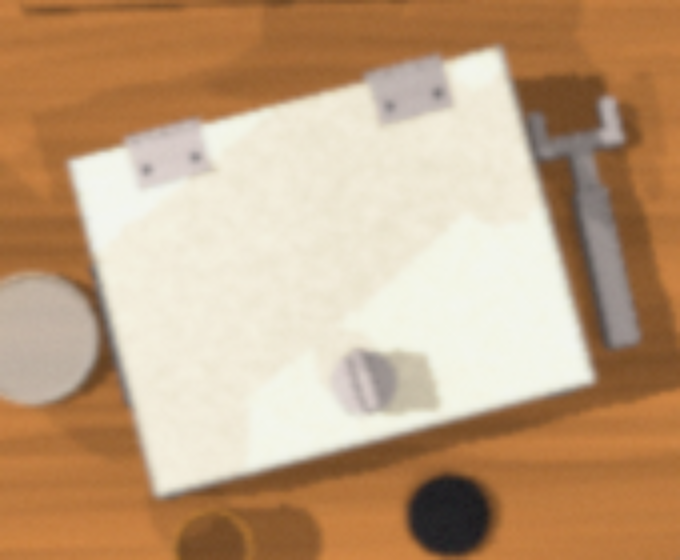

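View pics/side2c.png

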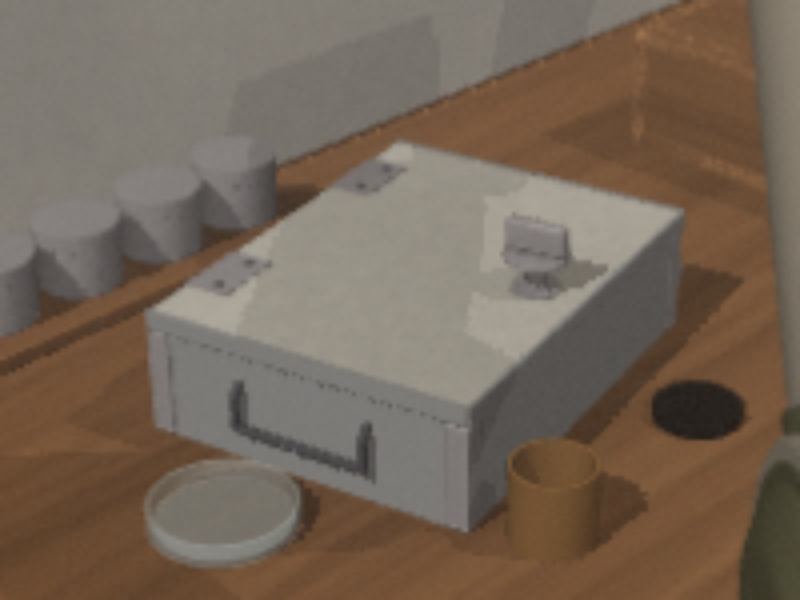

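Top crop: stud at (365,380) with its wing nearly along the case x; the side crop shows the wing upright at (536,240) and the cover flat. Stud axis ≈ (569,-69.5), flange z≈110, wing ≈ 17.5° in the world.

Request:
{"name": "jog_arm", "arguments": {
  "translation": [
    [0,4,0],
    [-0.3,8,0],
    [-0.6,12,0],
    [-0.8,16,0],
    [-1.1,19,0]
  ],
  "spin": [0.4,0.8,1.2,1.2,1.2]
}}

```text
time: 6.55
tool_pos: [569.4, -141.1, 204.3]
orientation: [-0.481, 3.104, 0.001]
wrist_force: [0.8, 0.3, 0.5]
opening: 40.0
finger_force: 0.0
```

Request:
{"name": "jog_arm", "arguments": {
  "translation": [
    [0,3,0],
    [0,6,0],
    [0,7.9,0],
    [0,7.9,0],
    [0,7.9,0]
  ],
  "spin": [0,0,0,0,0]
}}

```text
time: 6.97
tool_pos: [569.8, -64.8, 204.3]
orientation: [-0.481, 3.104, -0.0]
wrist_force: [-0.5, -0.7, 0.2]
opening: 39.6
finger_force: 0.0
```

Request:
{"name": "jog_arm", "arguments": {
  "translation": [
    [-0.1,-0.5,-1],
    [-0.1,-0.5,-3],
    [-0.1,-0.5,-5],
    [-0.1,-0.5,-6.5],
    [-0.1,-0.5,-6.8]
  ],
  "spin": [0,0,0,0,0]
}}

```text
time: 7.38
tool_pos: [567.4, -72.2, 132.7]
orientation: [0.474, -3.101, -0.004]
wrist_force: [-0.5, -1.4, -0.4]
opening: 40.0
finger_force: 0.0
```

Request:
{"name": "jog_arm", "arguments": {
  "translation": [
    [0,0,-0.4],
    [0,0,-0.8],
    [0,0,-1.2],
    [0,0,-1.2],
    [0,0,-1.2]
  ],
  "spin": [0,0,0,0,0]
}}

```text
time: 7.8
tool_pos: [569.1, -71.5, 124.4]
orientation: [-0.477, 3.105, -0.0]
wrist_force: [0.7, -0.2, 0.7]
opening: 40.0
finger_force: 0.0
```

Request:
{"name": "jog_arm", "arguments": {
  "translation": [
    [0,0,0],
    [0,0,0],
    [0,0,0],
    [0,0,0],
    [0,0,0]
  ],
  "spin": [0,0,0,0,0],
  "fingers": 0.5,
  "grip_force": 30
}}

```text
time: 8.22
tool_pos: [568.9, -70.8, 124.4]
orientation: [0.477, -3.105, -0.001]
wrist_force: [-1.2, 5.0, 3.3]
opening: 9.0
finger_force: 33.0
```

Request:
{"name": "jog_arm", "arguments": {
  "translation": [
    [0,0.05,0],
    [0,0.1,-0.05],
    [0,0.1,-0.1],
    [0,0.1,-0.1],
    [0,0.1,-0.1]
  ],
  "spin": [0,0,0,0,0]
}}

```text
time: 8.63
tool_pos: [568.9, -70.6, 123.1]
orientation: [0.477, -3.105, 0.001]
wrist_force: [-4.1, 1.1, 3.9]
opening: 8.8
finger_force: 33.0
```

Request:
{"name": "jog_arm", "arguments": {
  "translation": [
    [0,0,-0.05],
    [0,0,-0.1],
    [0,0,-0.1],
    [0,0,-0.1],
    [0,0,-0.1]
  ],
  "spin": [0,0,0,0,0]
}}

```text
time: 9.05
tool_pos: [568.9, -70.6, 122.2]
orientation: [0.477, -3.105, 0.001]
wrist_force: [-4.0, -0.0, 5.3]
opening: 9.2
finger_force: 33.3
```

Request:
{"name": "jog_arm", "arguments": {
  "translation": [
    [0,0,-0.05],
    [0,0,-0.1],
    [0,0,-0.1],
    [0,0,-0.1],
    [0,0,-0.1]
  ],
  "spin": [0,0,0,0,0]
}}

```text
time: 9.47
tool_pos: [568.9, -70.6, 121.2]
orientation: [0.477, -3.105, 0.001]
wrist_force: [-3.9, -0.9, 5.8]
opening: 9.4
finger_force: 33.3
```

Request:
{"name": "jog_arm", "arguments": {
  "translation": [
    [0,0,-0.05],
    [0,0,-0.1],
    [0,0,-0.1],
    [0,0,-0.1],
    [0,0,-0.1]
  ],
  "spin": [0,0,0,0,0]
}}

```text
time: 9.88
tool_pos: [569.0, -70.6, 120.5]
orientation: [-0.476, 3.105, -0.001]
wrist_force: [-5.7, -0.6, 7.1]
opening: 9.0
finger_force: 33.6
```

Request:
{"name": "jog_arm", "arguments": {
  "translation": [
    [0,0,-0.05],
    [0,0,-0.1],
    [0,0,-0.1],
    [0,0,-0.1],
    [0,0,-0.1]
  ],
  "spin": [0,0,0,0,0]
}}

```text
time: 10.3
tool_pos: [569.0, -70.6, 119.7]
orientation: [-0.476, 3.105, -0.001]
wrist_force: [-5.6, 0.4, 9.4]
opening: 9.0
finger_force: 33.8
```

Request:
{"name": "jog_arm", "arguments": {
  "translation": [
    [0,0,-0.05],
    [0,0,-0.1],
    [0,0,-0.1],
    [0,0,-0.1],
    [0,0,-0.1]
  ],
  "spin": [0,0,0,0,0]
}}

```text
time: 10.72
tool_pos: [569.0, -70.6, 118.5]
orientation: [-0.476, 3.105, -0.001]
wrist_force: [-4.9, 0.3, 7.7]
opening: 9.3
finger_force: 33.6
```

Request:
{"name": "jog_arm", "arguments": {
  "translation": [
    [0,0,-0.05],
    [0,0,-0.1],
    [0,0,-0.1],
    [0,0,-0.1],
    [0,0,-0.1]
  ],
  "spin": [0,0,0,0,0]
}}

```text
time: 11.13
tool_pos: [569.0, -70.6, 117.7]
orientation: [-0.476, 3.105, -0.001]
wrist_force: [-5.1, 0.1, 8.8]
opening: 9.1
finger_force: 33.8
```

Request:
{"name": "jog_arm", "arguments": {
  "translation": [
    [0,0,-0.05],
    [0,0,-0.1],
    [0,0,-0.1],
    [0,0,-0.1],
    [0,0,-0.1]
  ],
  "spin": [0,0,0,0,0]
}}

```text
time: 11.55
tool_pos: [569.0, -70.6, 116.7]
orientation: [-0.476, 3.105, -0.001]
wrist_force: [-5.7, 0.4, 9.0]
opening: 8.9
finger_force: 33.9
```

Request:
{"name": "jog_arm", "arguments": {
  "translation": [
    [0,0,-0.05],
    [0,0,-0.1],
    [0,0,-0.1],
    [0,0,-0.1],
    [0,0,-0.1]
  ],
  "spin": [0,0,0,0,0]
}}

```text
time: 11.97
tool_pos: [569.0, -70.6, 115.7]
orientation: [-0.477, 3.105, -0.001]
wrist_force: [-5.6, 0.6, 9.4]
opening: 9.0
finger_force: 33.9
```

```bash
python3 - <<'E'
from h import *
f=grab("side");X=cloud(f)
cv2.imwrite("pics/side3c.png",cv2.resize(f["frame"][140:230,290:400,::-1],None,fx=6,fy=6))
ok=(np.hypot(X[...,0]-569,X[...,1]+70)<24)
for lo,hi in((88,93),(93,97),(97,101),(101,105),(105,109),(109,113),(113,117)):
    F=X[ok&(X[...,2]>lo)&(X[...,2]<hi)];print(lo,len(F))
E
```

```text
88 33
93 1
97 15
101 54
105 18
109 18
113 23
```

View pics/side3c.png

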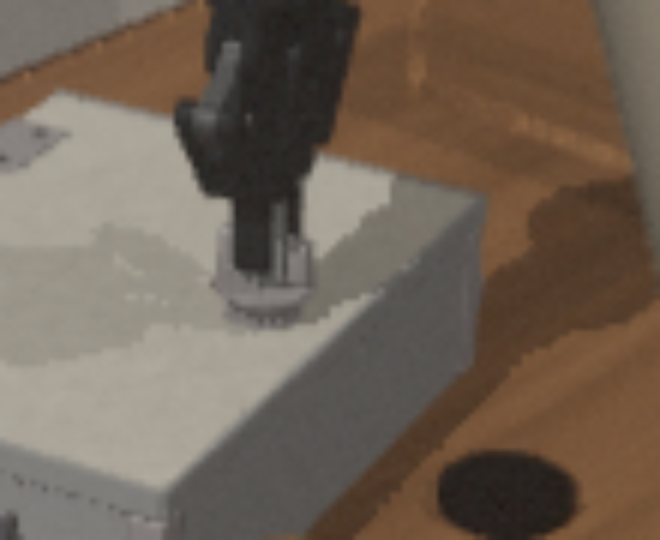

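The side crop shows the jaws on the wing, flange clearly lower over the cover at (265,290). Measuring how far it sank.

```bash
cat >> h.py <<'E'
def flange(f):
    X=cloud(f);ok=(np.hypot(X[...,0]-569,X[...,1]+70)<21.5)&(X[...,2]>90)
    c=f["frame"].astype(int);g=(c.min(2)>85)&ok
    z=X[g][:,2];h,e=np.histogram(z,np.arange(90,132,1));return dict(zip(e[h>0].astype(int).tolist(),h[h>0].tolist()))
E
python3 - <<'E'
from h import *
import pickle
print(flange(pickle.load(open("d1.pkl","rb"))["side"]))
print(flange(grab("side")))
E
```

```text
Traceback (most recent call last):
  File "h.py", line 19, in flange
    z=X[g][:,2];h,e=np.histogram(z,np.arange(90,132,1));return dict(zip(e[h>0].astype(int).tolist(),h[h>0].tolist()))
                                                                        ~^^^^^
IndexError: boolean index did not match indexed array along axis 0; size of axis is 42 but size of corresponding boolean axis is 41
```

Request:
{"name": "jog_arm", "arguments": {
  "translation": [
    [0,0,-0.05],
    [0,0,-0.1],
    [0,0,-0.1],
    [0,0,-0.1],
    [0,0,-0.1]
  ],
  "spin": [0,0,0,0,0]
}}

```text
time: 12.43
tool_pos: [569.0, -70.6, 114.8]
orientation: [-0.476, 3.105, -0.001]
wrist_force: [-5.9, 0.4, 10.2]
opening: 8.8
finger_force: 34.0
```

```bash
sed -i 's/e\[h>0\]/e[:-1][h>0]/' h.py
python3 - <<'E'
from h import *
import pickle
print(flange(pickle.load(open("d1.pkl","rb"))["side"]))
print(flange(grab("side")))
E
```

```text
{90: 6, 91: 5, 92: 2, 94: 1, 96: 1, 97: 1, 98: 1, 100: 2, 106: 2, 107: 3, 108: 5, 109: 10, 110: 20, 111: 20, 112: 11, 113: 7, 114: 5, 115: 6, 116: 4, 117: 6, 118: 8, 119: 9, 120: 3, 121: 4, 122: 8, 123: 9, 124: 4, 125: 4, 126: 6, 127: 6, 128: 3, 129: 14, 130: 11}
{90: 1, 91: 1, 94: 1, 95: 1, 96: 2, 97: 3, 98: 9, 99: 8, 100: 15, 101: 20, 102: 6, 103: 6, 104: 2, 105: 3, 106: 3, 107: 2, 108: 3, 109: 3, 110: 1, 111: 7, 112: 1, 113: 2, 114: 2, 116: 5, 117: 3, 118: 4, 119: 4, 120: 3, 121: 2, 122: 2, 123: 1, 124: 1, 125: 1, 126: 1, 127: 1, 128: 1, 130: 1}
```

Flange sank ~9.7 mm with no slip, deeper than any plate landing: the pin is in the slot. On to the bottom.

Request:
{"name": "jog_arm", "arguments": {
  "translation": [
    [0,0,-0.05],
    [0,0,-0.1],
    [0,0,-0.15],
    [0,0,-0.15],
    [0,0,-0.15]
  ],
  "spin": [0,0,0,0,0]
}}

```text
time: 12.9
tool_pos: [569.0, -70.6, 113.3]
orientation: [-0.476, 3.105, -0.001]
wrist_force: [-6.8, 0.7, 11.1]
opening: 8.8
finger_force: 34.0
```

Request:
{"name": "jog_arm", "arguments": {
  "translation": [
    [0,0,-0.05],
    [0,0,-0.1],
    [0,0,-0.1],
    [0,0,-0.1],
    [0,0,-0.1]
  ],
  "spin": [0,0,0,0,0]
}}

```text
time: 13.32
tool_pos: [569.0, -70.6, 112.4]
orientation: [-0.476, 3.105, -0.001]
wrist_force: [-6.0, -0.4, 11.4]
opening: 9.2
finger_force: 34.1
```

Request:
{"name": "jog_arm", "arguments": {
  "translation": [
    [0,0,-0.05],
    [0,0,-0.1],
    [0,0,-0.1],
    [0,0,-0.1],
    [0,0,-0.1]
  ],
  "spin": [0,0,0,0,0]
}}

```text
time: 13.73
tool_pos: [569.0, -70.6, 111.4]
orientation: [-0.477, 3.105, -0.001]
wrist_force: [-6.6, 0.7, 11.6]
opening: 9.0
finger_force: 34.1
```

Request:
{"name": "jog_arm", "arguments": {
  "translation": [
    [0,0,-0.05],
    [0,0,-0.1],
    [0,0,-0.1],
    [0,0,-0.1],
    [0,0,-0.1]
  ],
  "spin": [0,0,0,0,0]
}}

```text
time: 14.15
tool_pos: [569.1, -70.6, 111.2]
orientation: [-0.477, 3.104, -0.001]
wrist_force: [-7.9, 1.2, 17.4]
opening: 8.9
finger_force: 34.9
```

Bottom felt at TCP z≈111.2. Ease off 0.5 mm and start the turn.

Request:
{"name": "jog_arm", "arguments": {
  "translation": [
    [0,0,0.05],
    [0,0,0.05],
    [0,0,0.05],
    [0,0,0.05],
    [0,0,0.05]
  ],
  "spin": [0,-0.5,-1,-1.5,-2]
}}

```text
time: 14.57
tool_pos: [569.0, -70.6, 111.2]
orientation: [-0.146, 3.138, -0.001]
wrist_force: [-7.7, 0.8, 13.9]
opening: 9.4
finger_force: 34.4
```

```bash
python3 -c "
from h import *
s=r.read_state();print(s['moment'],s['joints'].round(2),s['wrist_force'])"
```

```text
[0.09418358 1.37416977 0.01604509] [-0.33  0.55  1.51 -0.    1.08 -1.99] [-7.72821126  0.801697   13.94287248]
```

Request:
{"name": "jog_arm", "arguments": {
  "translation": [
    [0,0,0],
    [0,0,0],
    [0,0,0],
    [0,0,0],
    [0,0,0]
  ],
  "spin": [-0.7,-1.4,-2.1,-2.8,-3.5]
}}

```text
time: 14.98
tool_pos: [569.0, -70.4, 111.2]
orientation: [0.43, 3.112, -0.0]
wrist_force: [-7.4, 1.3, 13.7]
opening: 9.1
finger_force: 34.4
```

Request:
{"name": "jog_arm", "arguments": {
  "translation": [
    [0,0,0],
    [0,0,0],
    [0,0,0],
    [0,0,0],
    [0,0,0]
  ],
  "spin": [-0.7,-1.4,-2.1,-2.8,-3.5]
}}

```text
time: 15.4
tool_pos: [569.0, -70.3, 111.2]
orientation: [0.99, 2.981, 0.0]
wrist_force: [-7.3, 2.4, 13.7]
opening: 9.2
finger_force: 34.4
```

```bash
python3 -c "
from h import *
s=r.read_state();print(s['moment'],s['wrist_force'])"
```

```text
[ 0.37166056  1.31378867 -0.00184428] [-7.30989995  2.41481253 13.72907417]
```

Request:
{"name": "jog_arm", "arguments": {
  "translation": [
    [0,0,0],
    [0,0,0],
    [0,0,0],
    [0,0,0],
    [0,0,0]
  ],
  "spin": [-0.7,-1.4,-2.1,-2.8,-3.5]
}}

```text
time: 15.82
tool_pos: [569.0, -70.1, 111.2]
orientation: [1.517, 2.751, 0.0]
wrist_force: [-6.6, 3.3, 13.8]
opening: 9.5
finger_force: 34.4
```

Request:
{"name": "jog_arm", "arguments": {
  "translation": [
    [0,0,0],
    [0,0,0],
    [0,0,0],
    [0,0,0],
    [0,0,0]
  ],
  "spin": [-0.4,-0.8,-1.2,-1.2,-1.2]
}}

```text
time: 16.23
tool_pos: [569.0, -70.1, 111.2]
orientation: [1.682, 2.653, 0.001]
wrist_force: [-7.1, 3.7, 13.9]
opening: 8.8
finger_force: 34.4
```

```bash
python3 -c "
from h import *
s=r.read_state();print(s['moment'],s['wrist_force'])"
```

```text
[0.53566489 1.33175719 0.00401968] [-7.09699091  3.7023945  13.9494646 ]
```

Request:
{"name": "jog_arm", "arguments": {
  "translation": [
    [0,0,0],
    [0,0,0],
    [0,0,0],
    [0,0,0],
    [0,0,0]
  ],
  "spin": [-0.2,-0.4,-0.6,-0.8,-0.8]
}}

```text
time: 16.65
tool_pos: [569.1, -70.0, 111.2]
orientation: [1.793, 2.58, 0.001]
wrist_force: [-6.5, 4.0, 13.3]
opening: 9.1
finger_force: 34.4
```

```bash
python3 -c "
from h import *
s=r.read_state();print(s['moment'],s['wrist_force'])"
```

```text
[ 0.6111398   1.21461867 -0.0176706 ] [-6.45836938  4.02528087 13.33030155]
```

Request:
{"name": "jog_arm", "arguments": {
  "translation": [
    [0,0,0],
    [0,0,0],
    [0,0,0],
    [0,0,0],
    [0,0,0]
  ],
  "spin": [-0.1,-0.2,-0.3,-0.4,-0.4]
}}

```text
time: 17.07
tool_pos: [569.1, -70.0, 111.2]
orientation: [1.846, 2.542, 0.001]
wrist_force: [-6.4, 3.5, 14.1]
opening: 9.4
finger_force: 34.4
```

```bash
python3 -c "
from h import *
s=r.read_state();print(s['moment'],s['wrist_force'])"
```

```text
[0.55543788 1.28394794 0.03203555] [-6.37128783  3.49721426 14.084332  ]
```

Request:
{"name": "jog_arm", "arguments": {
  "translation": [
    [0,0,0],
    [0,0,0],
    [0,0,0],
    [0,0,0],
    [0,0,0]
  ],
  "spin": [-0.1,-0.2,-0.3,-0.4,-0.4]
}}

```text
time: 17.48
tool_pos: [569.1, -70.0, 111.2]
orientation: [1.898, 2.503, 0.001]
wrist_force: [-6.1, 3.1, 13.7]
opening: 9.0
finger_force: 34.4
```

```bash
python3 -c "
from h import *
s=r.read_state();print(s['moment'],s['wrist_force'])"
```

```text
[ 0.61319471  1.25588458 -0.01460311] [-6.13367384  3.13129386 13.73464564]
```

Request:
{"name": "jog_arm", "arguments": {
  "translation": [
    [0,0,0],
    [0,0,0],
    [0,0,0],
    [0,0,0],
    [0,0,0]
  ],
  "spin": [-0.1,-0.2,-0.3,-0.4,-0.4]
}}

```text
time: 17.9
tool_pos: [569.1, -70.1, 111.2]
orientation: [1.95, 2.462, 0.001]
wrist_force: [-6.1, 3.3, 13.4]
opening: 9.0
finger_force: 34.4
```

```bash
python3 -c "
from h import *
s=r.read_state();print(s['moment'],s['wrist_force'])"
```

```text
[ 0.63300618  1.23049587 -0.01109403] [-6.08380958  3.30805679 13.43094035]
```

Request:
{"name": "jog_arm", "arguments": {
  "translation": [
    [0,0,0],
    [0,0,0],
    [0,0,0],
    [0,0,0],
    [0,0,0]
  ],
  "spin": [-0.1,-0.2,-0.3,-0.4,-0.4]
}}

```text
time: 18.32
tool_pos: [569.1, -70.0, 111.2]
orientation: [2.002, 2.421, 0.001]
wrist_force: [-6.5, 3.8, 13.7]
opening: 9.5
finger_force: 34.4
```

```bash
python3 -c "
from h import *
s=r.read_state();print(s['moment'],s['wrist_force'])
f=grab('side');print(flange(f));cv2.imwrite('pics/side4c.png',cv2.resize(f['frame'][140:230,290:400,::-1],None,fx=6,fy=6))"
```

```text
[0.5790992  1.2922727  0.06703065] [-6.47121298  3.81199659 13.7306461 ]
{93: 5, 94: 4, 95: 8, 96: 14, 97: 11, 98: 15, 99: 5, 100: 1, 101: 2, 102: 1, 103: 2, 104: 2, 105: 3, 106: 2, 107: 1, 108: 3, 109: 3, 110: 3, 111: 1, 112: 2, 113: 3, 114: 7, 115: 1, 116: 6, 117: 4, 118: 3, 119: 2, 120: 3, 122: 2, 124: 3, 125: 1, 126: 1, 127: 1, 128: 3, 129: 1, 130: 2}
```

View pics/side4c.png

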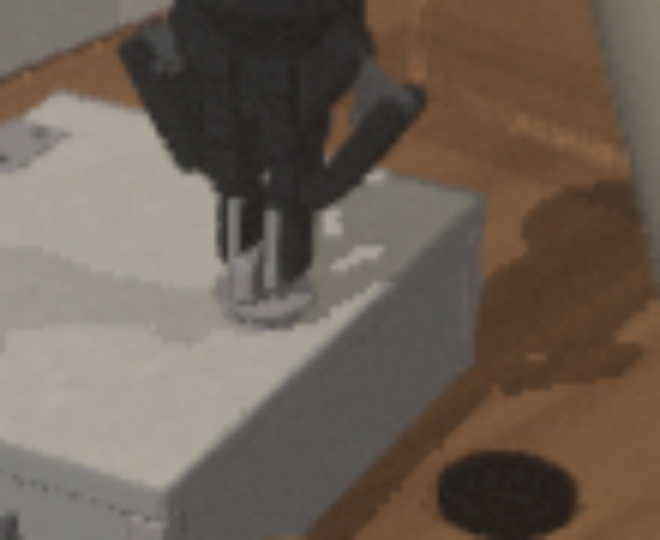

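The crop shows the wing turned crosswise with the jaws, the flange low on the cover at (265,300); 0.067 N·m signals the stop. Ease up into the catch, then release.

Request:
{"name": "jog_arm", "arguments": {
  "translation": [
    [0,0,0.1],
    [0,0,0.2],
    [0,0,0.3],
    [0,0,0.4],
    [0,0,0.4]
  ],
  "spin": [0,0,0,0,0]
}}

```text
time: 18.78
tool_pos: [569.0, -70.0, 114.5]
orientation: [-2.001, -2.422, -0.001]
wrist_force: [-4.2, 3.4, 7.6]
opening: 9.2
finger_force: 33.4
```

Request:
{"name": "jog_arm", "arguments": {
  "translation": [
    [0,0,0],
    [0,0,0],
    [0,0,0],
    [0,0,0],
    [0,0,0]
  ],
  "spin": [0,0,0,0,0],
  "fingers": 4
}}

```text
time: 19.2
tool_pos: [569.0, -70.4, 113.9]
orientation: [-2.001, -2.422, 0.0]
wrist_force: [0.8, 0.6, -0.8]
opening: 39.9
finger_force: 0.0
```

Request:
{"name": "jog_arm", "arguments": {
  "translation": [
    [0,0,2],
    [0,0,4],
    [0,0,6],
    [0,0,8],
    [0,0,10]
  ],
  "spin": [0,0,0,0,0]
}}

```text
time: 19.62
tool_pos: [568.9, -70.4, 215.0]
orientation: [2.001, 2.421, 0.0]
wrist_force: [-0.5, -0.0, -0.1]
opening: 40.2
finger_force: 0.0
```

Request:
{"name": "jog_arm", "arguments": {
  "translation": [
    [0,-4,0],
    [0,-8,0],
    [0,-12,0],
    [0,-16,0],
    [0,-19,0]
  ],
  "spin": [0,0,0,0,0]
}}

```text
time: 20.03
tool_pos: [568.4, -263.5, 213.9]
orientation: [2.003, 2.42, -0.001]
wrist_force: [-0.1, -0.3, -0.2]
opening: 39.9
finger_force: 0.0
```

Request:
{"name": "jog_arm", "arguments": {
  "translation": [
    [0,-3,0],
    [0,-6,0],
    [0,-6,0],
    [0,-6,0],
    [0,-6,0]
  ],
  "spin": [0,0,0,0,0]
}}

```text
time: 20.45
tool_pos: [569.0, -319.8, 213.9]
orientation: [-2.001, -2.421, -0.0]
wrist_force: [0.8, 0.5, 0.3]
opening: 39.9
finger_force: 0.0
```

```bash
python3 - <<'E'
from h import *
f=grab("side");print(flange(f));g=grab("top")
X=cloud(g);ok=(np.hypot(X[...,0]-569,X[...,1]+70)<30)
for n,X in(("top",X),("side",cloud(f))):
    ok=(np.hypot(X[...,0]-569,X[...,1]+70)<30);F=X[ok&(X[...,2]>94)&(X[...,2]<107)];W=X[ok&(X[...,2]>112)]
    print(n,np.median(F[:,2]),len(F),np.median(W[:,2]),cv2.minAreaRect(W[:,:2].astype(np.float32)))
R=cloud(g)[90:230,270:440].reshape(-1,3);C=R[(R[:,2]>80)&(R[:,2]<90)]
print(np.linalg.lstsq(np.c_[C[:,:2],np.ones(len(C))],C[:,2],rcond=None)[0])
cv2.imwrite("pics/top5c.png",cv2.resize(g["frame"][90:230,270:440,::-1],None,fx=4,fy=4))
E
```

```text
{90: 3, 92: 1, 98: 1, 99: 5, 100: 8, 101: 11, 102: 21, 103: 20, 104: 9, 105: 2, 107: 2, 108: 2, 109: 2, 110: 1, 111: 1, 112: 3, 113: 1, 115: 2, 116: 3, 117: 3, 118: 4, 119: 2, 120: 3, 121: 8, 122: 14, 123: 7, 124: 1}
top 101.46191613599274 136 121.10636219816254 ((568.9248657226562, -68.77141571044922), (9.672174453735352, 36.84035110473633), 11.894874572753906)
side 102.6144305166691 90 120.49394247394717 ((568.7201538085938, -68.21305847167969), (9.867581367492676, 40.40699005126953), 11.017898559570312)
[8.43792498e-04 3.42119290e-04 8.43764404e+01]
```

View pics/top5c.png

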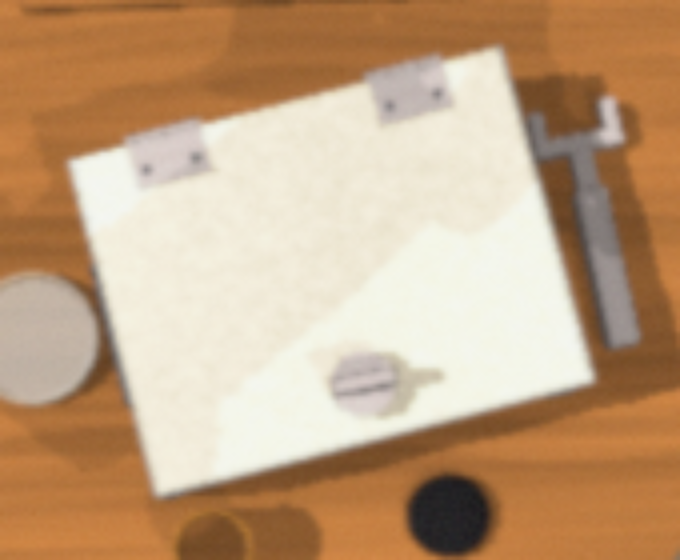

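The crop shows the wing at (365,382) lying crosswise (turn ≈ 1.57 rad). The flange is 8.3 mm in, the cover is flat, and the bystanders have not moved.

```bash
python3 -c "
from h import *
print(workorder.finish_job())"
```

```text
the job is handed in; nothing more can be done
None
```

The cover is shut, and the stud went to the bottom, turned about 90° clockwise and let go, now sitting about 8.3 mm in; the job is handed in, but no verdict was returned.

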